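# Draw the released caddy out of the interlocked row

## Robot

A 6-joint arm with a two-finger parallel gripper is mounted at the origin on a cart in front of the work surface, level with it; the furniture and walls round the work are solid. World frame = base frame: x ahead of the robot, y to its left, z up, the work surface at z = 0. Lengths are in m, angles in rad, forces in N, time in s.
With the tool pointing down it reaches from about 0.35 to 1 m from the base axis. Payload 7.1 kg.
Tool frame: the origin (TCP) lies at the centre of the arm's flange, where the gripper is bolted on; the fingertips stand 173 mm ahead of it and the grasp point (between the pads) lies 155 mm ahead of it; z points along the fingers, y is the line along which they close (so a half turn about z gives the same grasp; the last joint's range is limited). The gripper opens to 85 mm and grips with 20 to 120 N. Pads are 22 mm wide; open, the fingers measure 114 mm over their backs; the gripper's body (76 mm by 85 mm) begins 54 mm behind the grasp point. The pads swing forward as they close: fully open they stand 13 mm farther back than shut.
Start: joints at [-1.184, 0.423, 1.63, -0, 1.089, -0.019], TCP at [0.247, -0.574, 0.405] pointing down, gripper open.
Joint ranges: [-3, 3], [-0.9, 2.11], [0.09, 2.58], [-1.31, 4.45], [0.11, 2.69], [-2.54, 2.54]. Speed limits (rad/s): [2.39, 2.39, 3.01, 3.14, 3.14, 3.14].

## Interface

Orientations are given as a unit quaternion [w, x, y, z].
In Python, from station import sense, eyes, r, nets gives the robot as it stands.
- The arm moves only by the tool jog_arm, never from a script. Its arguments are lists of equal length, an entry for each row: "dp": the shift along the world's x, y, z in cm, a list of three; "rotation": the turn, a rotation vector about the world's x, y, z in rad, a list of three; "claw": the opening in per cent of the stroke, from 0 (shut) to 100 (fully open). A call has 1 to 12 rows; each row shifts and turns the commanded pose from where the row before left it; what a row does not reach is not made up. A row lasts 1/10 s, in which the tool goes at most 50 mm and 8.59 degrees, less where a joint would pass 70% of its speed; a pose out of reach is approached as far as the arm can. A call with a gripper value outside its range is refused whole. The fingers move at their own pace and stop on an object; "grip_force" is the grip in N (left out, the last holds). Time passes only in rows, so rows that do not move let the fingers close. It gives the time, the measured TCP pose, the force, the opening and the grip force at its end, in the units of the state.
- sense(): the state, without advancing time (a new reading comes with each control period).
- eyes.snapshot(name): name is "scene" or "top"; returns the picture (480x640x3 uint8, blue, green, red); there is no depth.
- eyes.calibration(name): a dict with "K" (3x3 intrinsics, pixels), "distortion" ([k1, k2, p1, p2, k3] as OpenCV has them; the pictures are not rectified), "R" (3x3) and "t" (3): a world point X has camera coordinates R X + t. Camera axes: x right, y down, z forward; pixel columns grow to the right and rows downward; lengths in m; the calibration is good to about 2 mm. A picture is of the moment at which its call begins. calibration takes no time and is no camera call.
- r.sign_off(): hands the job in; it is judged then, once.
Trained networks look in the newest picture that a camera, given by its name, has taken for a name from the list of things; names that differ only in an ending like _2 or _b are one class to them, and where a whole thing is asked for, a point or a joint stands for the part that bears it (a point fixed in the world has none). Each returns a list of dicts, best first, with "conf" (0 to 1); they miss things now and then, are a little off and sometimes report something else, mostly with a low value. They report only what shows in the picture. A call takes as long as a camera call.
- nets.look_for(camera, query): "point" ([column, row] in pixels, amid what is visible of it).
- nets.mark_of(camera, query): "point" ([column, row] in pixels: a listed point, or the origin of a listed thing).
The state is a dict: "time": time; "joint_positions": joint angles; "qd": joint speeds; "joint_efforts": joint torques, N m; "ee_pos": TCP position; "orientation": TCP orientation; "contact_force": force on the tool from outside, world axes, zero at the start; "moment": the same for the moment, N m; "opening": finger opening in m; "grip_force": force on a finger pad.
Only numpy, scipy, OpenCV 4.12 (cv2) and the standard library are available. Lean on these libraries where they do the work, as an engineer would, in place of code of your own. Each camera call takes 0.05 s, during which the arm holds its last target. There are 200 camera calls.

## Task

Of the three wooden caddies that interlock in the rack below the small riser shelf, one has been released and the other two are still held by hidden catches, which you can only tell by tugging gently at their grip bars. Find the released one without forcing the held ones, draw it straight up out of the row and set it down gently (not dropped), upright and flat, on the floor of the low oak tray at the front right. Leave the other two home in the rack, do not disturb the glass dish in the tray or the dough scraper, and let go at the end.

Things in the scene. Friction and masses are not known exactly. Their poses are not given: they have to be found in the camera images.
- rack: Wooden rack with a riser shelf, fixed. Origin: on the worktop below the middle of the middle caddy's block; x to the rack's back, y along the row to its left, z up (turned 15 to 30 degrees, facing forward right). Three caddies, yaw as the rack, stand on its 8 mm floor at y = +72, 0, -72 mm; seated, their grip bars span heights 52 to 84 mm and leave 58 mm between one another.
- board_edge (a point): Middle of the lower front edge of the riser board, 128 mm above the worktop, 20 mm behind the bars' centre line; the board (262 mm long, 14 mm thick) runs back from there, jars on it up to 250 mm. A hand pointing straight down strikes it: lean the hand 25 to 45 degrees out to the rack's front (fingers down and to its back), fingers closing along the rack's y.
- bar_a (a point): The left (rack y = +72 mm) one of three like wooden caddies: block 60 (x) x 70 (y) x 44 mm, about 0.12 kg, with an upright grip bar on top, 24 (x) x 14 (y) x 32 mm high. Point: centre of the bar, 60 mm above the underside, 16 mm behind (+x) the block's middle; z up, y left. A T-shaped tongue (14 mm long, 20 wide, full height) on the +y face sits in the next socket, 2 mm play. Clear after 45 mm of lift.
- bar_b (a point): The middle (rack y = 0) one of three like wooden caddies: block 60 (x) x 70 (y) x 44 mm, about 0.12 kg, with an upright grip bar on top, 24 (x) x 14 (y) x 32 mm high. Point: centre of the bar, 60 mm above the underside, 16 mm behind (+x) the block's middle; z up, y left. A T-shaped tongue (14 mm long, 20 wide, full height) on the +y face sits in the next socket, 2 mm play. Clear after 45 mm of lift.
- bar_c (a point): The right (rack y = -72 mm) one of three like wooden caddies: block 60 (x) x 70 (y) x 44 mm, about 0.12 kg, with an upright grip bar on top, 24 (x) x 14 (y) x 32 mm high. Point: centre of the bar, 60 mm above the underside, 16 mm behind (+x) the block's middle; z up, y left. A T-shaped tongue (14 mm long, 20 wide, full height) on the +y face sits in the next socket, 2 mm play. Clear after 45 mm of lift.
- catch_1 (a joint): One of two hidden sprung catches; which caddy it holds is unknown. Metres it is pulled up, 0 at rest. A held caddy rises 2 to 3 mm freely, then meets 3 N, growing 1.2 N per mm; over 10 mm the catch counts as forced. Let go, caddy and catch sink home. The released caddy resists by its weight alone.
- catch_2 (a joint): The other hidden catch, alike; metres it is pulled up, 0 at rest.
- tray: Low oak tray 162 (x) x 250 (y) mm, fixed, on the worktop at the front right; origin: centre of its underside, x back, y left. Floor 9 mm above the worktop, 150 x 238 mm inside, rim 19 mm high. A glass dish stands near its right (-y) end, the left part is empty. (Not the tray of bottles at the back.) A tall oak cupboard bounds the worktop right of it.
- dish_center (a point): Small round pressed-glass dish, 72 mm across, 28 mm high, loose in the tray; point at its centre half-way up. A bystander.
- scraper_center (a point): Steel dough scraper with wooden handle, 102 x 135 x 22 mm, lying loose left of the rack; point at its centre half-way up. A bystander.

How it is judged:
By the outcome, as a careful person would: the job done as asked, in the order asked, and still so for the second after the job is handed in, with the robot touching nothing.
It also fails if it takes over 67 s, if anything falls off the work surface, if the arm or the gripper's body presses on something with over 40 N, if the wrist force passes 120 N, or if a joint passes its speed limit or range.

## Working session

There is one attempt and no reset: what is moved stays moved. The work goes in short steps, Python scripts to look and compute and a tool call to move; the robot and the scene stay as the last step left them, time stands still between calls to the robot, and variables do not carry over. Pictures are saved under pics/ and viewed, at most 10 in all, crops included, and the job is handed in when it is done.

Besides the shell and the picture viewer there is one more tool, called after ">>>" by a JSON object that holds its "method" and its "body", one argument or row to a line. jog_arm: Moves the arm, as the interface text tells. Its arguments: {"type":"object","properties":{"dp":{"type":"array"},"rotation":{"type":"array"},"claw":{"type":"array"},"grip_force":{"type":"number"}},"required":["dp","rotation","claw"]}

```bash
mkdir -p pics; ls
cat > h.py <<'E'
import numpy as np, cv2
from station import sense, eyes, r, nets
def P(c):
    d=eyes.calibration(c); return [np.array(d[k],float) for k in("K","distortion","R","t")]
def ray(c,px):
    K,D,R,t=P(c); u=cv2.undistortPoints(np.array([[px]],float),K,D)[0,0]
    d=R.T@np.array([u[0],u[1],1]); return -R.T@t, d/np.linalg.norm(d)
def onz(c,px,z):
    o,d=ray(c,px); return o+d*(z-o[2])/d[2]
def tri(a,b):
    A=0;B=0
    for c,px in(a,b):
        o,d=ray(c,px); M=np.eye(3)-np.outer(d,d); A=A+M;B=B+M@o
    x=np.linalg.solve(A,B); e=[np.linalg.norm(np.cross(ray(c,p)[1],x-ray(c,p)[0])) for c,p in(a,b)]
    return x,max(e)
def proj(c,X):
    K,D,R,t=P(c); return cv2.projectPoints(np.array(X,float).reshape(-1,3),cv2.Rodrigues(R)[0],t,K,D)[0][:,0]
E
python3 - <<'E'
from h import *
np.set_printoptions(precision=3,suppress=True)
for c in("scene","top"):
    cv2.imwrite(f"pics/{c}0.png",eyes.snapshot(c)); o=ray(c,[320,240]); print(c,*o)
    for q in("rack","board_edge","bar_a","tray","dish_center","scraper_center"):
        print(q,[(np.round(x["point"]).tolist(),round(x["conf"],2)) for x in nets.mark_of(c,q)][:5])
s=sense();print(s["time"],s["orientation"],s["contact_force"])
E
```

```text
pics
scene [-0.067  0.565  0.809] [ 0.554 -0.515 -0.654]
rack [([315.0, 268.0], 0.93)]
board_edge [([303.0, 228.0], 0.97), ([311.0, 268.0], 0.65)]
bar_a [([294.0, 268.0], 0.78), ([320.0, 234.0], 0.72), ([312.0, 250.0], 0.64)]
tray [([390.0, 225.0], 0.65)]
dish_center [([294.0, 266.0], 0.58), ([399.0, 207.0], 0.51)]
scraper_center []
top [0.312 0.011 1.523] [ 0.166  0.014 -0.986]
rack [([321.0, 253.0], 0.79)]
board_edge [([316.0, 233.0], 0.78), ([321.0, 244.0], 0.5)]
bar_a [([347.0, 236.0], 0.89), ([319.0, 241.0], 0.61), ([292.0, 252.0], 0.59), ([322.0, 253.0], 0.44)]
tray [([425.0, 262.0], 0.7)]
dish_center [([453.0, 256.0], 0.84)]
scraper_center [([194.0, 255.0], 0.83)]
0.7 [0.    0.979 0.202 0.   ] [-0.028 -0.337  0.307]
```

Run:
```python
from h import *
a=cv2.imread("pics/scene0.png")[180:320,220:460];b=cv2.imread("pics/top0.png")[180:320,220:500]
a=cv2.resize(a,None,fx=3,fy=2.1*3/2.1,interpolation=2)[:420]
cv2.imwrite("pics/a.png",a);cv2.imwrite("pics/b.png",cv2.resize(b,None,fx=2.8,fy=2.8,interpolation=2))
np.set_printoptions(precision=3,suppress=True)
for n,s,t in(("be",[303,228],[316,233]),("L",[294,268],[292,252]),("M",[312,250],[319,241]),("R",[320,234],[347,236]),("rack",[315,268],[321,253]),("tray",[390,225],[425,262]),("dish",[399,207],[453,256])):
    print(n,*tri(("scene",s),("top",t)))
```

```text
be [0.561 0.039 0.141] 0.0014445043384849938
L [0.524 0.102 0.073] 0.00030156188230812163
M [0.549 0.029 0.071] 0.006505972479789076
R [ 0.572 -0.035  0.07 ] 0.0044040913466884685
rack [0.531 0.028 0.019] 3.9131388822137934e-05
tray [ 0.512 -0.247  0.019] 0.0017199424152505925
dish [ 0.53  -0.315  0.039] 0.002454953992384419
```

View pics/a.png

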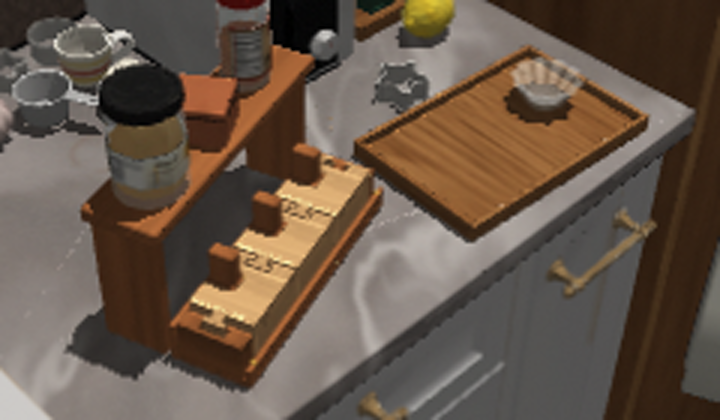

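View pics/b.png

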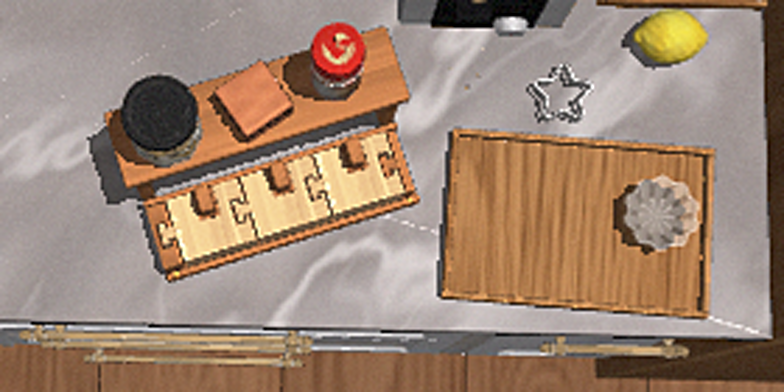

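View pics/scene0.png

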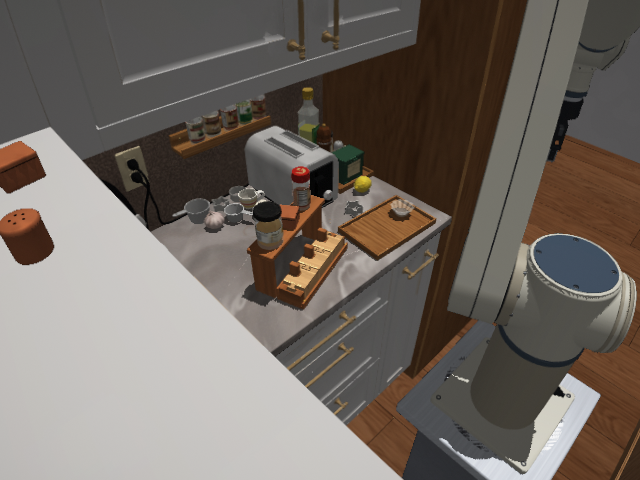

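The bars show in the scene crop at (223,265), (266,213) and (306,163), which is full-frame (294,268), (309,251) and (322,234). In top they are at (293,251), (320,244) and (346,234). The dish and tray agree with the networks. I'll fit the rack pose and plan from that.

```bash
cat >> h.py <<'E'
from scipy.spatial.transform import Rotation as Ro
np.set_printoptions(precision=4,suppress=True)
def tool(yaw,lean): # tool rotation
    y=np.array([-np.sin(yaw),np.cos(yaw),0]); x=np.array([np.cos(yaw),np.sin(yaw),0])
    z=np.sin(lean)*x-np.cos(lean)*np.array([0,0,1]); return np.column_stack([np.cross(-y,z),-y,z])
def delta(g,yaw,lean,s=None):
    s=s or sense(); T=tool(yaw,lean); q=np.array(s["orientation"]); C=Ro.from_quat(q[[1,2,3,0]]).as_matrix()
    t=np.array(g)-.155*T[:,2]
    print("t",s["time"],"TCP target",t,"dp cm",(t-np.array(s["ee_pos"]))*100,"rot",Ro.from_matrix(T@C.T).as_rotvec())
E
python3 - <<'E'
from h import *
from scipy.optimize import least_squares
obs=[("scene",[(294,268),(309,251),(321,234)]),("top",[(292.5,251.7),(319.5,242.5),(346.5,235)])]
def bars(p):
    x,y,a,z=p; X=np.array([np.cos(a),np.sin(a)]);Y=np.array([-X[1],X[0]])
    return np.array([[*(np.array([x,y])+.016*X+s*Y),z] for s in(.072,0,-.072)])
f=lambda p:np.concatenate([(proj(c,bars(p))-np.array(o)).ravel() for c,o in obs])
r_=least_squares(f,[.53,.03,.33,.068],x_scale=[.01,.01,.1,.01]);print(r_.x,np.degrees(r_.x[2]));print(r_.fun.round(1));b=bars(r_.x);print(b)
yaw=r_.x[2];X=np.array([np.cos(yaw),np.sin(yaw),0])
for q in b:
  q[2]=.077; print("grasp",q); delta(q-.003*X+[0,0,.12],yaw,np.radians(32)); 
# tray corners in top crop b
for p in((455,130),(714,150),(709,317),(442,297)): print(onz("top",[220+p[0]/2.8,180+p[1]/2.8],.019))
print("dish",onz("top",[453,256],.014))
E
```

```text
[0.5343 0.0272 0.3335 0.0699] 19.105783414710807
[ 0.2  0.4 -0.5 -0.5  0.7  0.2  0.1 -0.3 -0.   0.4 -0.3 -0.5]
[[ 0.5259  0.1005  0.0699]
 [ 0.5494  0.0324  0.0699]
 [ 0.573  -0.0356  0.0699]]
grasp [0.5259 0.1005 0.077 ]
t 0.7 TCP target [0.4454 0.0726 0.3284] dp cm [19.8669 64.6823 -7.6283] rot [ 0.2018 -0.5209 -0.0705]
grasp [0.5494 0.0324 0.077 ]
t 0.7 TCP target [0.469  0.0046 0.3284] dp cm [22.2236 57.8789 -7.6283] rot [ 0.2018 -0.5209 -0.0705]
grasp [ 0.573  -0.0356  0.077 ]
t 0.7 TCP target [ 0.4925 -0.0635  0.3284] dp cm [24.5802 51.0755 -7.6283] rot [ 0.2018 -0.5209 -0.0705]
[ 0.6063 -0.1337  0.019 ]
[ 0.5926 -0.3801  0.019 ]
[ 0.434  -0.3719  0.019 ]
[ 0.4469 -0.1225  0.019 ]
dish [ 0.5317 -0.3216  0.014 ]
```

>>> {"method": "jog_arm", "body": {
  "dp": [
    [0.8,4.5,-0.9],
    [0.8,4.5,-0.9],
    [0.8,4.5,-0.9],
    [0.8,4.5,-0.9],
    [0.8,4.5,-0.9],
    [0.8,4.5,-0.9],
    [2.4,3.7,-0.9],
    [2.4,3.7,-0.9],
    [2.4,3.7,-0.9],
    [2.4,3.7,-0.9],
    [2.4,3.7,-0.9],
    [2.4,3.7,-0.9]
  ],
  "rotation": [
    [0.0168,-0.0434,-0.0059],
    [0.0168,-0.0434,-0.0059],
    [0.0168,-0.0434,-0.0059],
    [0.0168,-0.0434,-0.0059],
    [0.0168,-0.0434,-0.0059],
    [0.0168,-0.0434,-0.0059],
    [0.0168,-0.0434,-0.0059],
    [0.0168,-0.0434,-0.0059],
    [0.0168,-0.0434,-0.0059],
    [0.0168,-0.0434,-0.0059],
    [0.0168,-0.0434,-0.0059],
    [0.0168,-0.0434,-0.0059]
  ],
  "claw": [55,55,55,55,55,55,55,55,55,55,55,55],
  "grip_force": 25
}}

```text
time: 1.9
ee_pos: [0.4396, -0.0807, 0.2967]
orientation: [-0.045, 0.948, 0.159, 0.273]
contact_force: [2.5, -0.3, 0.7]
opening: 0.047
grip_force: 0.0
```

>>> {"method": "jog_arm", "body": {
  "dp": [
    [0,0,0],
    [0,0,0],
    [0,0,0]
  ],
  "rotation": [
    [0,0,0],
    [0,0,0],
    [0,0,0]
  ],
  "claw": [55,55,55]
}}

```text
time: 2.2
ee_pos: [0.4385, -0.0828, 0.2969]
orientation: [-0.045, 0.948, 0.159, 0.272]
contact_force: [-0.8, -0.1, -1.0]
opening: 0.0473
grip_force: 0.0
```

Run:
```python
from h import *
delta([.573-.0028,-.0356-.001,.077],.3335,np.radians(32))
print(sense()["contact_force"],sense()["opening"])
a=eyes.snapshot("scene")[180:320,220:420];b=eyes.snapshot("top")[180:320,220:420]
cv2.imwrite("pics/c.png",cv2.resize(np.vstack([a,b]),None,fx=2.1,fy=2.1,interpolation=2))
```

```text
t 2.2 TCP target [ 0.4926 -0.0635  0.2084] dp cm [ 5.4071  1.9288 -8.8464] rot [ 0.0009 -0.0002  0.0005]
[-0.7698 -0.1116 -0.9583] 0.047307108186501697
```

View pics/c.png

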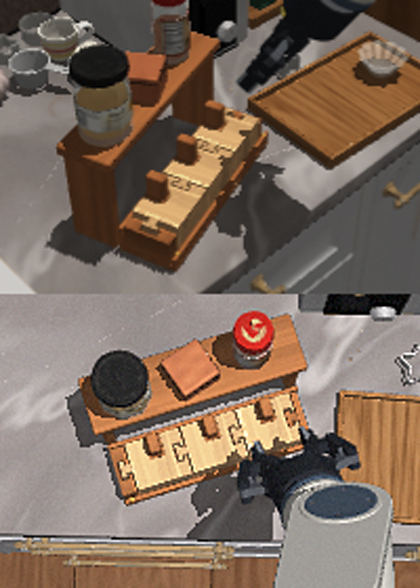

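The hand is in front of bar C. In the lower (top-view) half its fingertips are at about (250,450) and (308,435), in line with the bar at (265,405). I'll advance along the tool axis.

>>> {"method": "jog_arm", "body": {
  "dp": [
    [1.2,0.42,-1.9],
    [1.2,0.42,-1.9],
    [1.2,0.42,-1.9],
    [0.9,0.32,-1.5],
    [0.6,0.22,-1.0],
    [0.3,0.1,-0.65],
    [0,0,0],
    [0,0,0]
  ],
  "rotation": [
    [0,0,0],
    [0,0,0],
    [0,0,0],
    [0,0,0],
    [0,0,0],
    [0,0,0],
    [0,0,0],
    [0,0,0]
  ],
  "claw": [55,55,55,55,55,55,55,55]
}}

```text
time: 3.1
ee_pos: [0.4925, -0.0642, 0.2085]
orientation: [-0.045, 0.948, 0.159, 0.272]
contact_force: [0.3, -0.5, -0.7]
opening: 0.0473
grip_force: 0.0
```

Run:
```python
from h import *
delta([.573-.0028,-.0356-.001,.077],.3335,np.radians(32))
a=eyes.snapshot("scene")[200:290,250:350];b=eyes.snapshot("top")[190:280,270:370]
cv2.imwrite("pics/d.png",cv2.resize(np.hstack([a,b]),None,fx=4,fy=4,interpolation=2))
```

```text
t 3.1 TCP target [ 0.4926 -0.0635  0.2084] dp cm [ 0.0043  0.0687 -0.0015] rot [ 0.0002 -0.0001  0.002 ]
```

View pics/d.png

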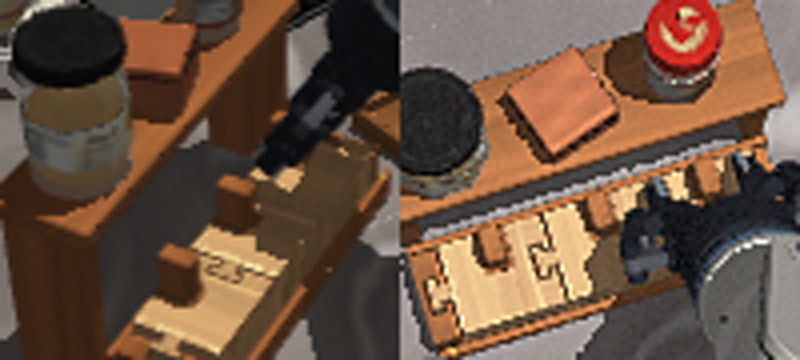

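The pads, at (660,190) and (745,165), straddle bar C at (708,178). I'll close on it.

>>> {"method": "jog_arm", "body": {
  "dp": [
    [0,0,0],
    [0,0,0],
    [0,0,0],
    [0,0,0],
    [0,0,0],
    [0,0,0],
    [0,0,0],
    [0,0,0]
  ],
  "rotation": [
    [0,0,0],
    [0,0,0],
    [0,0,0],
    [0,0,0],
    [0,0,0],
    [0,0,0],
    [0,0,0],
    [0,0,0]
  ],
  "claw": [0,0,0,0,0,0,0,0],
  "grip_force": 30
}}

```text
time: 4.0
ee_pos: [0.4937, -0.0646, 0.2091]
orientation: [-0.044, 0.948, 0.158, 0.272]
contact_force: [0.2, -9.0, 4.9]
opening: 0.0132
grip_force: 33.3
```

>>> {"method": "jog_arm", "body": {
  "dp": [
    [0,-0.1,0.1],
    [0,0,0.1],
    [0,0,0],
    [0,0,0]
  ],
  "rotation": [
    [0,0,0],
    [0,0,0],
    [0,0,0],
    [0,0,0]
  ],
  "claw": [0,0,0,0]
}}

```text
time: 4.4
ee_pos: [0.4932, -0.065, 0.2104]
orientation: [-0.044, 0.948, 0.159, 0.272]
contact_force: [2.7, -6.2, -2.3]
opening: 0.0134
grip_force: 32.7
```

>>> {"method": "jog_arm", "body": {
  "dp": [
    [0,0,0.1],
    [0,0,0.1],
    [0,0,0.1],
    [0,0,0],
    [0,0,0]
  ],
  "rotation": [
    [0,0,0],
    [0,0,0],
    [0,0,0],
    [0,0,0],
    [0,0,0]
  ],
  "claw": [0,0,0,0,0]
}}

```text
time: 4.9
ee_pos: [0.493, -0.0651, 0.2132]
orientation: [-0.044, 0.948, 0.159, 0.271]
contact_force: [2.3, -6.8, -4.0]
opening: 0.0134
grip_force: 32.5
```

>>> {"method": "jog_arm", "body": {
  "dp": [
    [0,-0.1,0],
    [0,-0.1,0.1],
    [0,0,0.1],
    [0,0,0],
    [0,0,0]
  ],
  "rotation": [
    [0,0,0],
    [0,0,0],
    [0,0,0],
    [0,0,0],
    [0,0,0]
  ],
  "claw": [0,0,0,0,0]
}}

```text
time: 5.4
ee_pos: [0.4926, -0.0661, 0.2153]
orientation: [-0.046, 0.948, 0.159, 0.272]
contact_force: [-0.6, -0.7, -1.6]
opening: 0.0132
grip_force: 32.6
```

>>> {"method": "jog_arm", "body": {
  "dp": [
    [0,0,0.1],
    [0,0,0.1],
    [0,0,0],
    [0,0,0]
  ],
  "rotation": [
    [0,0,0],
    [0,0,0],
    [0,0,0],
    [0,0,0]
  ],
  "claw": [0,0,0,0]
}}

```text
time: 5.8
ee_pos: [0.4927, -0.0661, 0.2173]
orientation: [-0.046, 0.948, 0.159, 0.272]
contact_force: [0.1, -0.1, -1.7]
opening: 0.0134
grip_force: 32.6
```

Run:
```python
from h import *
for i in range(3):
    eyes.snapshot("scene"); s=sense(); print(s["contact_force"],s["ee_pos"])
```

```text
[ 0.5818  0.4104 -1.7976] [ 0.4927 -0.0661  0.2172]
[-0.3639 -0.0073 -1.2284] [ 0.4927 -0.0661  0.2172]
[ 0.1885 -0.0757 -1.7444] [ 0.4927 -0.0662  0.2172]
```

Caddy C has risen 8 mm and resists by its weight alone, so it is the released one. I'll lift it straight up.

>>> {"method": "jog_arm", "body": {
  "dp": [
    [0,0,0.4],
    [0,0,0.4],
    [0,0,0.4],
    [0,0,0.4],
    [0,0,0.4],
    [0,0,0]
  ],
  "rotation": [
    [0,0,0],
    [0,0,0],
    [0,0,0],
    [0,0,0],
    [0,0,0],
    [0,0,0]
  ],
  "claw": [0,0,0,0,0,0]
}}

```text
time: 6.55
ee_pos: [0.4929, -0.0662, 0.2376]
orientation: [-0.046, 0.948, 0.159, 0.272]
contact_force: [-0.1, 0.2, -2.3]
opening: 0.0134
grip_force: 32.6
```

>>> {"method": "jog_arm", "body": {
  "dp": [
    [0,0,0.4],
    [0,0,0.4],
    [0,0,0.4],
    [0,0,0.4],
    [0,0,0.4],
    [0,0,0.4],
    [0,0,0.4],
    [0,0,0]
  ],
  "rotation": [
    [0,0,0],
    [0,0,0],
    [0,0,0],
    [0,0,0],
    [0,0,0],
    [0,0,0],
    [0,0,0],
    [0,0,0]
  ],
  "claw": [0,0,0,0,0,0,0,0]
}}

```text
time: 7.35
ee_pos: [0.4928, -0.0662, 0.2654]
orientation: [-0.046, 0.948, 0.159, 0.272]
contact_force: [0.2, 0.4, -1.4]
opening: 0.0133
grip_force: 32.6
```

Run:
```python
from h import *
a=eyes.snapshot("scene")[190:290,250:350];b=eyes.snapshot("top")[180:280,270:370]
cv2.imwrite("pics/e.png",cv2.resize(np.hstack([a,b]),None,fx=4,fy=4,interpolation=2))
```

```text
(no output)
```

View pics/e.png

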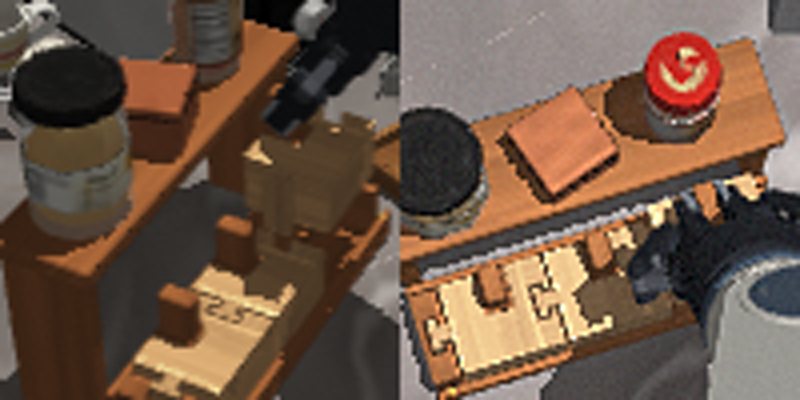

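Caddy C is clear of the row, about 57 mm up and level, and A and B are home. I'll bring it out to the front, then across to the tray.

>>> {"method": "jog_arm", "body": {
  "dp": [
    [-1.0,-0.3,0.8],
    [-1.4,-0.5,1.0],
    [-1.4,-0.5,0.7],
    [0,-2.5,0],
    [0,-3,0],
    [0,-3,0],
    [0,-3,0],
    [0,-2.5,0],
    [0,-1,0],
    [0,0,0],
    [0,0,0]
  ],
  "rotation": [
    [0,0,0],
    [0,0,0],
    [0,0,0],
    [0,0,0],
    [0,0,0],
    [0,0,0],
    [0,0,0],
    [0,0,0],
    [0,0,0],
    [0,0,0],
    [0,0,0]
  ],
  "claw": [0,0,0,0,0,0,0,0,0,0,0]
}}

```text
time: 8.55
ee_pos: [0.4543, -0.2286, 0.29]
orientation: [-0.046, 0.948, 0.159, 0.271]
contact_force: [0.3, -0.3, -1.2]
opening: 0.0135
grip_force: 32.6
```

Run:
```python
from h import *
s=sense();print(s["time"],s["ee_pos"],s["contact_force"])
a=eyes.snapshot("scene")[170:310,270:450];b=eyes.snapshot("top")[180:320,300:480]
cv2.imwrite("pics/f.png",cv2.resize(np.vstack([a,b]),None,fx=2.1,fy=2.1,interpolation=2))
```

```text
8.55 [ 0.4543 -0.2286  0.29  ] [ 0.2762 -0.2844 -1.2449]
```

View pics/f.png

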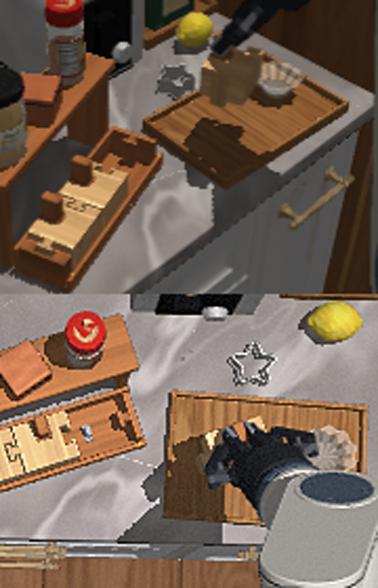

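The caddy hangs over the empty left part of the tray at about (225,440) in the lower half, clear of the dish at (333,450). I'll lower it.

>>> {"method": "jog_arm", "body": {
  "dp": [
    [0,0,-1.5],
    [0,0,-1.5],
    [0,0,-1.5],
    [0,0,-1.5],
    [0,0,-0.8],
    [0,0,-0.4],
    [0,0,-0.3],
    [0,0,-0.2],
    [0,0,0],
    [0,0,0]
  ],
  "rotation": [
    [0,0,0],
    [0,0,0],
    [0,0,0],
    [0,0,0],
    [0,0,0],
    [0,0,0],
    [0,0,0],
    [0,0,0],
    [0,0,0],
    [0,0,0]
  ],
  "claw": [0,0,0,0,0,0,0,0,0,0]
}}

```text
time: 9.65
ee_pos: [0.4548, -0.2292, 0.2136]
orientation: [-0.045, 0.948, 0.159, 0.272]
contact_force: [0.1, 0.4, -1.7]
opening: 0.0132
grip_force: 32.5
```

>>> {"method": "jog_arm", "body": {
  "dp": [
    [0,0,-0.1],
    [0,0,-0.1],
    [0,0,0],
    [0,0,0]
  ],
  "rotation": [
    [0,0,0],
    [0,0,0],
    [0,0,0],
    [0,0,0]
  ],
  "claw": [0,0,0,0]
}}

```text
time: 10.05
ee_pos: [0.4547, -0.2292, 0.2112]
orientation: [-0.046, 0.948, 0.159, 0.272]
contact_force: [0.4, 0.3, -2.0]
opening: 0.0132
grip_force: 32.5
```

>>> {"method": "jog_arm", "body": {
  "dp": [
    [0,0,-0.05],
    [0,0,-0.05],
    [0,0,-0.05],
    [0,0,0],
    [0,0,0],
    [0,0,0]
  ],
  "rotation": [
    [0,0,0],
    [0,0,0],
    [0,0,0],
    [0,0,0],
    [0,0,0],
    [0,0,0]
  ],
  "claw": [0,0,0,0,0,0]
}}

```text
time: 10.65
ee_pos: [0.4548, -0.2293, 0.2102]
orientation: [-0.046, 0.948, 0.159, 0.272]
contact_force: [-2.7, -0.6, 4.5]
opening: 0.0133
grip_force: 33.6
```

The caddy has touched down, so I'll release it gently and back out along the tool axis.

>>> {"method": "jog_arm", "body": {
  "dp": [
    [0,0,0],
    [0,0,0],
    [0,0,0],
    [0,0,0],
    [0,0,0],
    [0,0,0]
  ],
  "rotation": [
    [0,0,0],
    [0,0,0],
    [0,0,0],
    [0,0,0],
    [0,0,0],
    [0,0,0]
  ],
  "claw": [17,20,25,35,50,50]
}}

```text
time: 11.25
ee_pos: [0.4547, -0.2292, 0.2097]
orientation: [-0.046, 0.948, 0.159, 0.272]
contact_force: [0.7, -0.2, -0.6]
opening: 0.0427
grip_force: 0.0
```

>>> {"method": "jog_arm", "body": {
  "dp": [
    [-0.5,-0.17,0.85],
    [-1.0,-0.35,1.7],
    [-1.5,-0.5,2.5],
    [-1.5,-0.5,2.5],
    [-1.5,-0.5,2.5],
    [-2,0,3],
    [-2,0,3],
    [-2,0,3],
    [0,0,0],
    [0,0,0],
    [0,0,0]
  ],
  "rotation": [
    [0,0,0],
    [0,0,0],
    [0,0,0],
    [0,0,0],
    [0,0,0],
    [0,0,0],
    [0,0,0],
    [0,0,0],
    [0,0,0],
    [0,0,0],
    [0,0,0]
  ],
  "claw": [50,50,50,50,50,50,50,50,50,50,50]
}}

```text
time: 12.35
ee_pos: [0.3348, -0.2492, 0.3995]
orientation: [-0.046, 0.948, 0.159, 0.271]
contact_force: [-0.0, -0.4, -0.4]
opening: 0.0423
grip_force: 0.0
```

Run:
```python
from h import *
s=sense();print(s["time"],s["ee_pos"],s["contact_force"])
a=eyes.snapshot("scene")[170:310,270:450];b=eyes.snapshot("top")[180:320,300:480]
cv2.imwrite("pics/g.png",cv2.resize(np.vstack([a,b]),None,fx=2.1,fy=2.1,interpolation=2))
for c in("scene","top"):
    print([(np.round(x["point"]).tolist(),round(x["conf"],2)) for x in nets.mark_of(c,"bar_c")][:5],nets.mark_of(c,"dish_center")[:1])
```

```text
12.35 [ 0.3348 -0.2492  0.3995] [-0.0228 -0.4194 -0.443 ]
[([296.0, 269.0], 0.84), ([311.0, 250.0], 0.8), ([372.0, 214.0], 0.72)] [{'point': [397.5, 210.4], 'conf': 0.82}]
[([294.0, 251.0], 0.96), ([320.0, 240.0], 0.95), ([409.0, 252.0], 0.81)] [{'point': [451.9, 255.7], 'conf': 0.97}]
```

View pics/g.png

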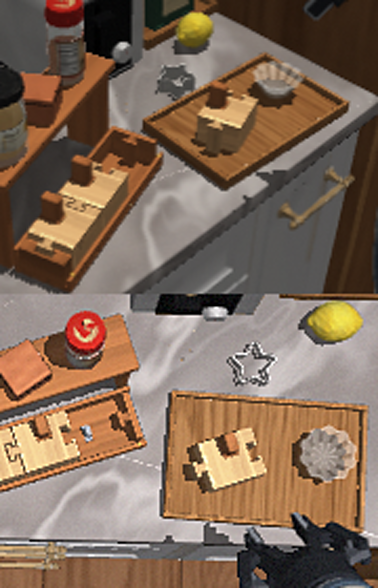

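The caddy stands flat in the tray at (228,460) in the lower half. The dish is where it was, A and B are home, and the hand is clear.

```bash
python3 -c "
from station import r
print(r.sign_off())"
```

```text
the job is handed in; nothing more can be done
None
```

The right-hand caddy (C) was the released one; I drew it straight up and set it down flat in the tray's empty left part, never tugged the other two or moved the dish, and handed the job in at about 12.5 s with the gripper open and clear. (I didn't recheck the scraper at the end, but the arm never went near it.)

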